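Check two spring jacks on the surface plate

ROBOT

A 6-joint arm with a two-finger parallel gripper is mounted at the origin on the work surface. World frame = base frame: x ahead of the robot, y to its left, z up, the work surface at z = 0. Lengths are in m, angles in rad, forces in N, time in s.
With the tool pointing down it reaches from about 0.3 to 0.825 m from the base axis. Payload 5.4 kg.
Tool frame: the origin (TCP) lies on the mounting face of the last link; the fingertips stand 190 mm ahead of it and the grasp point (between the pads) lies 171 mm ahead of it; z points along the fingers, y is the line along which they close (so a half turn about z gives the same grasp; the last joint's range is limited). The gripper opens to 92 mm and grips with 3 to 60 N. Pads are 20 mm wide; open, the fingers measure 128 mm over their backs; the gripper's body (75 mm by 189 mm) begins 69 mm behind the grasp point.
Start: joints at [1.01, 0.158, 1.597, -0, 1.386, -0.21], TCP at [0.198, 0.54, 0.405] pointing down, gripper open.
Joint ranges: [-2.91, 2.91], [-0.94, 2.29], [0.18, 2.7], [-1.29, 4.43], [0.17, 2.64], [-3, 3]. Speed limits (rad/s): [2.57, 2.57, 3.14, 3.14, 3.14, 3.14].

INTERFACE

Orientations are given as a unit quaternion [x, y, z, w].
In Python, from rig import arm gives the robot as it stands.
- The arm moves only by the tool servo_tool, never from a script. Its argument "steps" is a list of rows, each a list of 5 numbers: the opening, from -1 (shut) to 1 (fully open), then the shift along the world's x, y, z in m, then the turn about the world's z in rad. In form: [[gripper, dx, dy, dz, twist], ...]. A call has 1 to 20 rows; each row shifts and turns the commanded pose from where the row before left it; what a row does not reach is not made up. A row lasts 1/10 s, in which the tool goes at most 50 mm and 8.59 degrees, less where a joint would pass 70% of its speed; a pose out of reach is approached as far as the arm can. A call is refused whole if a number of a shift passes 0.05 or a number of a turn 0.15, either way. A call with a gripper value outside its range is refused whole. The fingers move at their own pace and stop on an object; "squeeze" is the grip in N (left out, the last holds). Time passes only in rows, so rows that do not move let the fingers close. It gives the time, the measured TCP pose, the force, the opening and the grip force at its end, in the units of the state.
- arm.read_state(): the state, without advancing time (a new reading comes with each control period).
- arm.read_camera(name): name is "side" or "top"; returns a dict with "img" (480x640x3 uint8, blue, green, red), "camera_matrix" (3x3 intrinsics, pixels), "R" (3x3) and "t" (3): a world point X has camera coordinates R X + t. Camera axes: x right, y down, z forward; pixel columns grow to the right and rows downward; lengths in m; the calibration is good to about 2 mm. A picture is of the moment at which its call begins. There is no depth.
- arm.sign_off(): hands the job in; it is judged then, once.
The state is a dict: "t": time; "q": joint angles; "joint_velocities": joint speeds; "joint_torque": joint torques, N m; "ee_pos": TCP position; "ee_rot": TCP orientation; "force": force on the tool from outside, world axes, zero at the start; "torque": the same for the moment, N m; "width": finger opening in m; "grip_force": force on a finger pad.
Only numpy, scipy, OpenCV 4.12 (cv2) and the standard library are available. Lean on these libraries where they do the work, as an engineer would, in place of code of your own. Each camera call takes 0.05 s, during which the arm holds its last target. There are 200 camera calls.

TASK

Before the spring jacks on the surface plate are used, check that two of them move freely: with closed fingertips gently press the plunger with the wide flat disc head about halfway down and let it spring back up, then do the same with the plunger with the round ball head. Do not touch the pointed jack or the plain slim-pin jack, do not pick up, tip or shift any jack, and leave everything else on the bench where it is.

Things in the scene. Friction and masses are not known exactly. Their poses are not given: they have to be found in the camera images.
- plate: fixed dark cast-iron surface plate, 250 (x) x 400 (y) mm; origin at its underside centre on the bench, its top 40 mm above the origin; x and y along its edges
- jack_disc: spring jack: round steel base 54 mm diameter, column about 38 mm diameter to 42 mm above the jack's underside, 0.7 kg, standing loose on the plate. Origin: centre of its underside, z up. Its plunger ends in a flat round disc, 46 mm diameter and 6 mm thick, top 66 mm above the underside when up.
- jack_ball: spring jack: round steel base 54 mm diameter, column about 38 mm diameter to 42 mm above the jack's underside, 0.7 kg, standing loose on the plate. Origin: centre of its underside, z up. Its plunger ends in a ball of 32 mm diameter, top 88 mm above the underside when up.
- jack_cone: spring jack: round steel base 54 mm diameter, column about 38 mm diameter to 42 mm above the jack's underside, 0.7 kg, standing loose on the plate. Origin: centre of its underside, z up. Its plunger ends in an upward pointing slender cone, 16 mm wide at its foot, tip 84 mm above the underside. Leave alone.
- jack_pin: spring jack: round steel base 54 mm diameter, column about 38 mm diameter to 42 mm above the jack's underside, 0.7 kg, standing loose on the plate. Origin: centre of its underside, z up. Its plunger is a plain slim pin, 12 mm diameter, top 72 mm above the underside. Leave alone.
- jack_disc_top (a point): centre of the top of the disc head, where to press; moves with the plunger
- jack_disc_plunger (a joint): how far the disc-headed plunger is pressed straight down: 0 up, 0.014 m fully down. Spring: 2 N to start moving, 5.5 N at 7 mm, 9 N at the hard stop
- jack_ball_top (a point): centre of the top of the ball head, where to press; moves with the plunger
- jack_ball_plunger (a joint): how far the ball-headed plunger is pressed straight down: 0 up, 0.014 m fully down. Spring: 2 N to start moving, 5.5 N at 7 mm, 9 N at the hard stop
- jack_cone_plunger (a joint): plunger of the cone jack, same travel and spring; must stay at 0
- jack_pin_plunger (a joint): plunger of the pin jack, same travel and spring; must stay at 0
- v_block: steel V-block, 44 x 36 mm, 36 high, lying on the surface plate; bystander, leave alone
- bush: steel bush (ring), 38 mm outside, 22 mm hole, 28 high, standing on the surface plate; bystander, leave alone
- angle_block: small L-shaped steel angle block, 40 x 34 mm, 40 high, on the surface plate; bystander, leave alone
- file_flat: wide flat file with a turned wooden handle, 290 mm long, 24 high, lying on the bench left of the plate; bystander, leave alone
- file_narrow: narrow file with a turned wooden handle, 270 mm long, 24 high, lying on the bench right of the plate; bystander, leave alone
- brush: bench brush lying on the bench left of the flat file; bystander, leave alone
- oil_bottle: small oil bottle, 54 mm diameter, 130 high, standing on the bench right of the plate; bystander, leave alone
- hammer: hammer lying on the bench beyond the plate; bystander, leave alone

How it is judged:
By the outcome, as a careful person would: the job done as asked, in the order asked, and still so for the second after the job is handed in, with the robot touching nothing.
It also fails if it takes over 38 s, if anything falls off the work surface, if the arm or the gripper's body presses on something with over 40 N, if the wrist force passes 120 N, or if a joint passes its speed limit or range.

## Working session

There is one attempt and no reset: what is moved stays moved. The work goes in short steps, Python scripts to look and compute and a tool call to move; the robot and the scene stay as the last step left them, time stands still between calls to the robot, and variables do not carry over. Pictures are saved under pics/ and viewed, at most 10 in all, crops included, and the job is handed in when it is done.

Besides the shell and the picture viewer there is one more tool, called after "Call:" as name(argument=value, ...) on one line, values as JSON. servo_tool: Moves the arm, as the interface text tells. Its arguments: {"type":"object","properties":{"steps":{"type":"array","items":{"type":"array","items":{"type":"number"}}},"squeeze":{"type":"number"}},"required":["steps"]}

```bash
mkdir -p pics
python3 - <<'E'
from rig import arm
import cv2,json
for n in("top","side"):
    c=arm.read_camera(n);cv2.imwrite(f"pics/{n}0.png",c["img"])
    print(n,c["camera_matrix"].tolist() if hasattr(c["camera_matrix"],'tolist') else c["camera_matrix"],c["R"],c["t"])
s=arm.read_state();print(s)
E
```

```text
top [[455.1500151036919, 0.0, 318.6624751759569], [0.0, 455.1500151036919, 238.46952229188048], [0.0, 0.0, 1.0]] [[ 0.01329897 -0.99974258 -0.01838235]
 [-0.98183181 -0.00957615 -0.18951144]
 [ 0.18928663  0.02056869 -0.98170642]] [0.03810035 0.65000213 1.21833543]
side [[512.9205176630215, 0.0, 328.3033581247294], [0.0, 512.9205176630215, 239.96911478886378], [0.0, 0.0, 1.0]] [[ 0.74869253 -0.66291507 -0.00176268]
 [-0.41727055 -0.46919353 -0.77829475]
 [ 0.51511628  0.58343898 -0.62789663]] [-0.43998797  0.33826527  0.98431399]
{'t': 0.1, 'q': array([ 1.00986279e+00,  1.59012219e-01,  1.59806080e+00, -2.29849619e-05,
        1.38619513e+00, -2.10116694e-01]), 'joint_velocities': array([ 0.00051588, -0.00139507, -0.00271988,  0.00201658, -0.00040434,
       -0.00017068]), 'joint_torque': array([ 5.80428023e-04, -3.86500561e+01, -3.22961104e+01,  7.04365061e-02,
        3.39195470e-02, -5.25638626e-06]), 'ee_pos': array([0.19751046, 0.53976167, 0.40382518]), 'ee_rot': array([ 1.74508159e-01,  9.84655371e-01, -7.80506507e-04, -3.04565490e-04]), 'force': array([ 0.74037684,  0.1533557 , -0.02440121]), 'torque': array([ 0.0038974 , -0.03164981, -0.00643368]), 'grip_force': 0.0, 'width': 0.09196113295055028}
```

View pics/top0.png

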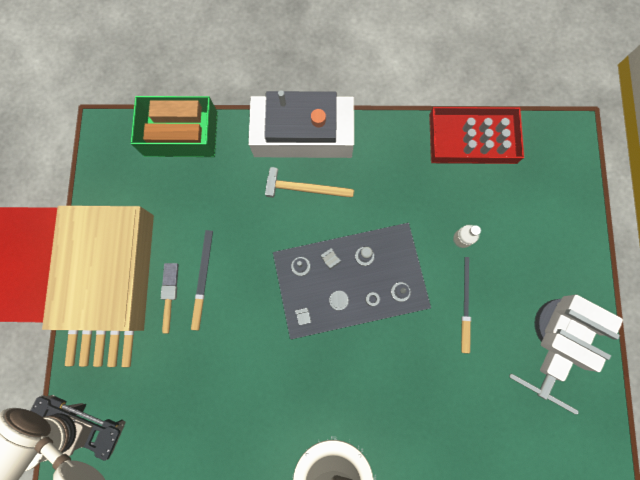

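View pics/side0.png

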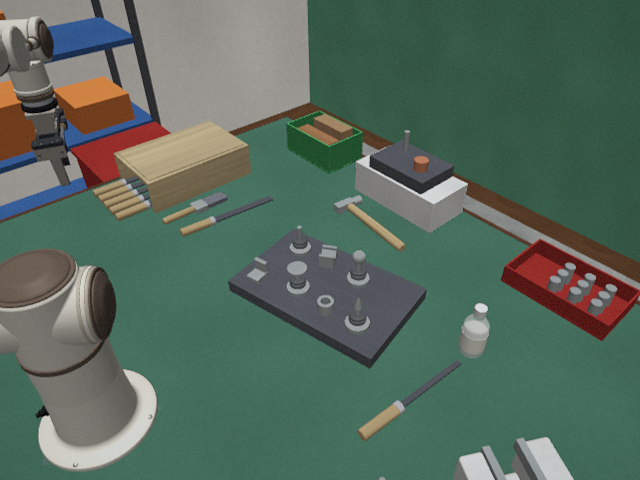

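The top view shows the disc near (339,300) and the ball near (366,254). The pin is near (301,266) and the cone near (401,291). In the side view the disc is near (297,268) and the ball near (359,257). I'll enlarge both.

Run:
```python
import cv2,numpy as np
a=cv2.imread("pics/top0.png")[215:345,265:435];b=cv2.imread("pics/side0.png")[215:345,250:420]
f=lambda i:cv2.resize(i,None,fx=4,fy=4,interpolation=cv2.INTER_CUBIC)
cv2.imwrite("pics/ct.png",f(a));cv2.imwrite("pics/cs.png",f(b))
```

```text
(no output)
```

View pics/ct.png

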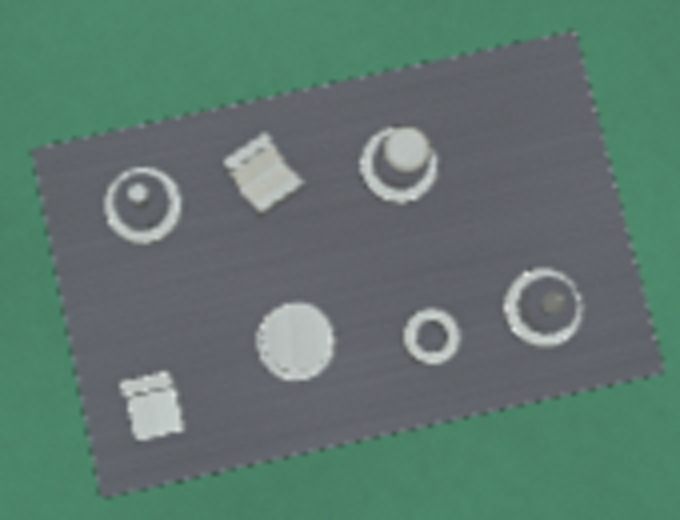

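View pics/cs.png

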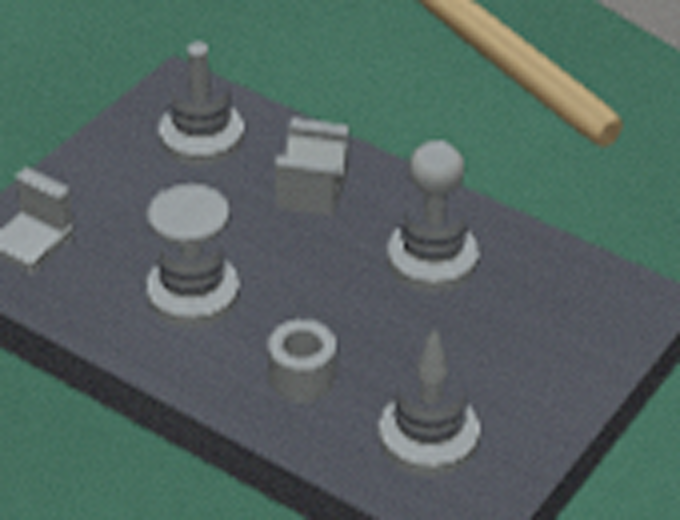

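The crops show these points, in crop pixels:

| Feature | Top | Side |
|---|---|---|
| Ball centre | (407,149) | (437,167) |
| Disc top | about (296,341) | (189,212) |
| Pin top | (138,193) | (197,48) |
| Cone tip | (552,300) | (433,330) |

I'll triangulate these and check the heights.

```bash
cat > h.py <<'E'
from rig import arm
import cv2,numpy as np
from scipy.optimize import least_squares
cam={n:arm.read_camera(n) for n in("top","side")}
def proj(n,X):
    c=cam[n];p=np.array(c["camera_matrix"])@(np.array(c["R"])@X+np.array(c["t"]));return p[:2]/p[2]
def plane(n,u,z):
    c=cam[n];R=np.array(c["R"]);d=R.T@np.linalg.solve(np.array(c["camera_matrix"]),[*u,1]);o=-R.T@np.array(c["t"])
    return o+d*(z-o[2])/d[2]
T=lambda x,y:np.array([(x+.5)/4-.5+265,(y+.5)/4-.5+215])
S=lambda x,y:np.array([(x+.5)/4-.5+250,(y+.5)/4-.5+215])
def tri(a,b):
    r=least_squares(lambda X:np.r_[proj("top",X)-a,proj("side",X)-b],[.45,0,.1]);return r.x,np.abs(r.fun).max()
E
python3 - <<'E'
from h import *
np.set_printoptions(precision=4,suppress=True)
for n,a,b,z in(("ball",(407,149),(437,167),.112),("disc",(296,341),(189,211),.106),("pin",(138,193),(197,48),.112),("cone",(552,300),(433,330),.124)):
    print(n,tri(T(*a),S(*b)),plane("top",T(*a),z),plane("side",S(*b),z))
for n,a,b in(("pinbase",(143,205),(201,126)),("ballbase",(399,164),(432,248)),("conebase",(543,307),(429,425)),("discbase",(296,341),(192,284))):
    print(n,plane("top",T(*a),.05),plane("side",S(*b),.05))
for n,u in(("v",(264,172)),("angle",(152,406)),("bush",(433,336)) ):print(n,plane("top",T(*u),.07))
print([plane("top",T(*u),.04) for u in((35,150),(577,33),(663,371),(105,495))])
# tool
print([plane("top",u,.02) for u in((270,182),(353,192),(467,236))])
E
```

```text
ball (array([ 0.6055, -0.0846,  0.1125]), np.float64(0.37375766307883396)) [ 0.6046 -0.0839  0.112 ] [ 0.6067 -0.0846  0.112 ]
disc (array([ 0.4791, -0.0122,  0.1052]), np.float64(1.0826311003680757)) [ 0.4762 -0.0103  0.106 ] [ 0.4807 -0.0142  0.106 ]
pin (array([0.574 , 0.0954, 0.1115]), np.float64(0.41756988409093765)) [0.5729 0.096  0.112 ] [0.5745 0.0943 0.112 ]
cone (array([ 0.5074, -0.1801,  0.1179]), np.float64(1.1907395549121702)) [ 0.5038 -0.1767  0.124 ] [ 0.5053 -0.1855  0.124 ]
pinbase [0.573  0.0962 0.05  ] [0.5744 0.0938 0.05  ]
ballbase [ 0.604  -0.0835  0.05  ] [ 0.6051 -0.0852  0.05  ]
conebase [ 0.5049 -0.1825  0.05  ] [ 0.5067 -0.1845  0.05  ]
discbase [ 0.4794 -0.0117  0.05  ] [ 0.4797 -0.0146  0.05  ]
v [0.5943 0.0115 0.07  ]
angle [0.4333 0.0861 0.07  ]
bush [ 0.4828 -0.1044  0.07  ]
[array([0.6129, 0.1748, 0.04  ]), array([ 0.702 , -0.2125,  0.04  ]), array([ 0.4624, -0.2661,  0.04  ]), array([0.3732, 0.1188, 0.04  ])]
[array([0.8281, 0.1941, 0.02  ]), array([ 0.799 , -0.0534,  0.02  ]), array([ 0.6692, -0.3828,  0.02  ])]
```

Call:
servo_tool(steps=[[-1,0.0188,-0.0369,0,0],[-1,0.0188,-0.0369,0,0],[-1,0.0188,-0.0369,0,0],[-1,0.0188,-0.0369,0,0],[-1,0.0188,-0.0369,0,0],[-1,0.0188,-0.0369,0,0],[-1,0.0188,-0.0369,0,0],[-1,0.0188,-0.0369,0,0],[-1,0.0188,-0.0369,0,0],[-1,0.0188,-0.0369,0,0],[-1,0.0188,-0.0369,0,0],[-1,0.0188,-0.0369,0,0],[-1,0.0188,-0.0369,0,0],[-1,0.0188,-0.0369,0,0],[-1,0.0188,-0.0369,0,0],[-1,0,0,0,0],[-1,0,0,0,0]], squeeze=10)

```text
t: 1.9
ee_pos: [0.4796, -0.014, 0.4044]
ee_rot: [0.175, 0.985, 0.0, -0.001]
force: [-0.2, 0.6, 0.9]
width: 0.0006
grip_force: 0.0
```

Call:
servo_tool(steps=[[-1,0,0,-0.03,0],[-1,0,0,-0.03,0],[-1,0,0,-0.02,0],[-1,0,0,-0.01,0],[-1,0,0,-0.004,0],[-1,0,0,0,0],[-1,0,0,0,0]])

```text
t: 2.6
ee_pos: [0.48, -0.0134, 0.3119]
ee_rot: [0.174, 0.985, -0.0, 0.001]
force: [-1.2, -0.1, 0.2]
width: 0.0006
grip_force: 0.0
```

Run:
```python
from h import *
b=cam["side"]["img"][185:335,220:420]
cv2.imwrite("pics/s1.png",cv2.resize(b,None,fx=4,fy=4,interpolation=cv2.INTER_CUBIC))
s=arm.read_state();print(s["ee_pos"],s["force"],s["t"])
print(proj("side",s["ee_pos"]-[0,0,.19]),proj("side",np.array([.48,-.0135,.106])))
```

```text
[ 0.48004299 -0.01356825  0.31188071] [ 0.30285235  0.29533376 -0.27409855] 2.7
[296.19802471 262.08602171] [296.45326243 267.3675775 ]
```

View pics/s1.png

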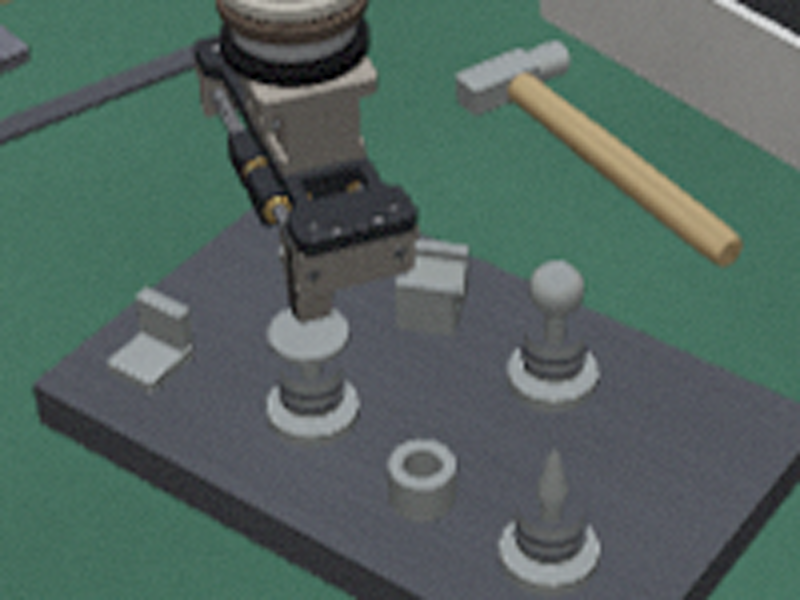

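The side view shows the closed fingertips centred about 16 mm above the disc head at crop (308,332), clear of everything else. I'll lower to contact slowly.

Call:
servo_tool(steps=[[-1,0,0,-0.008,0],[-1,0,0,-0.004,0],[-1,0,0,-0.002,0],[-1,0,0,-0.001,0],[-1,0,0,-0.001,0],[-1,0,0,-0.001,0],[-1,0,0,-0.001,0],[-1,0,0,0,0],[-1,0,0,0,0]])

```text
t: 3.6
ee_pos: [0.4796, -0.0135, 0.2928]
ee_rot: [0.174, 0.985, -0.0, -0.0]
force: [-2.1, 0.6, 4.2]
width: 0.0008
grip_force: 1.8
```

Call:
servo_tool(steps=[[-1,0,0,-0.001,0],[-1,0,0,-0.001,0],[-1,0,0,-0.001,0],[-1,0,0,-0.001,0],[-1,0,0,0,0],[-1,0,0,0,0],[-1,0,0,0,0]])

```text
t: 4.3
ee_pos: [0.4797, -0.0136, 0.2889]
ee_rot: [0.175, 0.985, -0.0, 0.0]
force: [-2.3, -0.3, 5.2]
width: 0.0006
grip_force: 2.8
```

Run:
```python
from h import *
b=cam["side"]["img"][185:335,220:420]
cv2.imwrite("pics/s2.png",cv2.resize(b,None,fx=4,fy=4,interpolation=cv2.INTER_CUBIC))
F=[];Z=[]
for _ in range(5):
    arm.read_camera("top");s=arm.read_state();F.append(s["force"]);Z.append(s["ee_pos"])
print(np.mean(F,0),np.mean(Z,0)-[0,0,.19],s["t"])
```

```text
[-2.9500445   0.19098498  5.56089295] [ 0.47967354 -0.01354947  0.09887479] 4.65
```

View pics/s2.png

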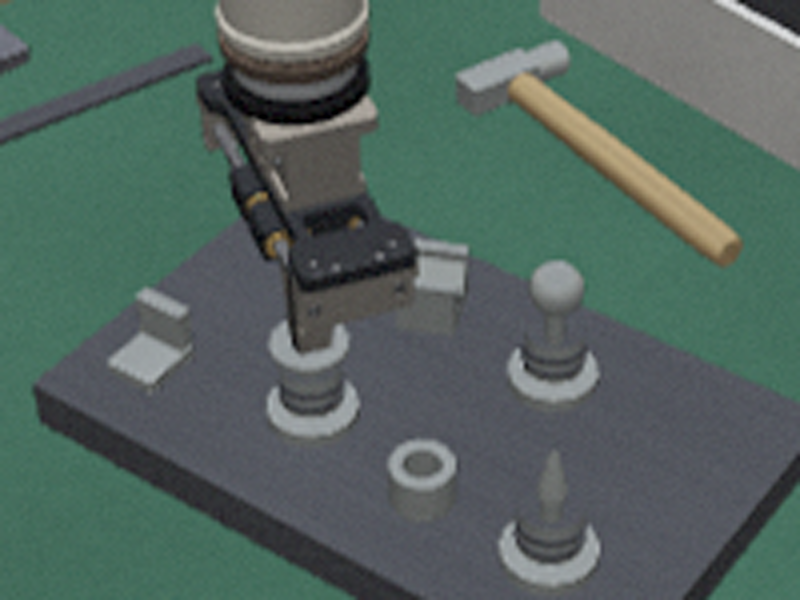

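The disc is down 7.1 mm at 5.6 N, and the jack base hasn't moved. Now I'll release straight up and move over the ball.

Call:
servo_tool(steps=[[-1,0,0,0.002,0],[-1,0,0,0.002,0],[-1,0,0,0.003,0],[-1,0,0,0.005,0],[-1,0,0,0.01,0],[-1,0,0,0.02,0],[-1,0,0,0.02,0],[-1,0.025,-0.0142,0,0],[-1,0.025,-0.0142,0,0],[-1,0.025,-0.0142,0,0],[-1,0.025,-0.0142,0,0],[-1,0.025,-0.0142,0,0],[-1,0,0,0,0],[-1,0,0,-0.01,0],[-1,0,0,-0.006,0],[-1,0,0,0,0],[-1,0,0,0,0]])

```text
t: 6.35
ee_pos: [0.604, -0.084, 0.3344]
ee_rot: [0.174, 0.985, 0.0, -0.0]
force: [0.1, -0.0, 0.6]
width: 0.0005
grip_force: 0.0
```

Run:
```python
from h import *
b=cam["side"]["img"][185:335,220:420]
cv2.imwrite("pics/s3.png",cv2.resize(b,None,fx=4,fy=4,interpolation=cv2.INTER_CUBIC))
F=[];Z=[]
for _ in range(3):
    arm.read_camera("top");s=arm.read_state();F.append(s["force"]);Z.append(s["ee_pos"])
print(np.mean(F,0),np.mean(Z,0)-[0,0,.19],s["t"])
```

```text
[ 0.0362758  -0.09491294 -0.48075971] [ 0.60456701 -0.08441686  0.14516609] 6.6
```

View pics/s3.png

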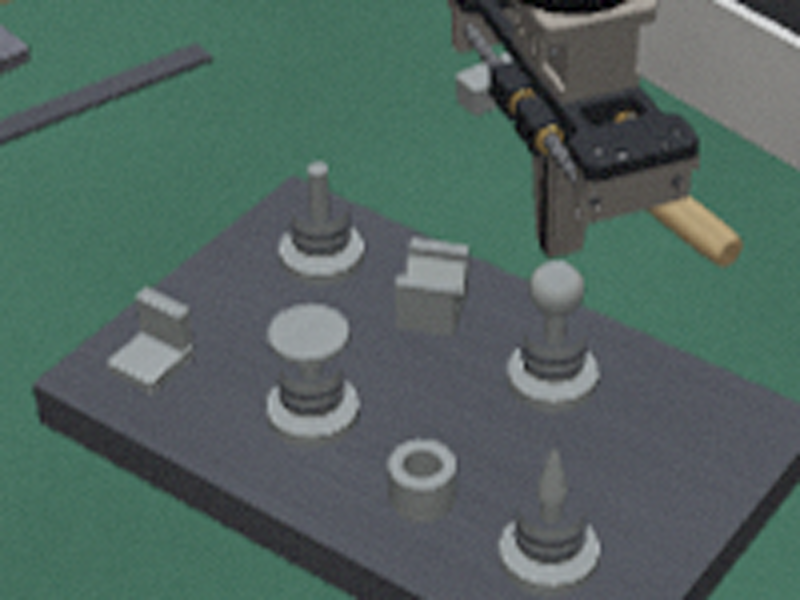

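The disc has sprung back up to (308,332), the same spot as before. The fingertips are centred above the ball at (556,287), so I'll press it now.

Call:
servo_tool(steps=[[-1,0,0,-0.009,0],[-1,0,0,-0.005,0],[-1,0,0,-0.002,0],[-1,0,0,-0.001,0],[-1,0,0,-0.001,0],[-1,0,0,-0.001,0],[-1,0,0,-0.001,0],[-1,0,0,0,0],[-1,0,0,0,0]])

```text
t: 7.5
ee_pos: [0.6046, -0.0845, 0.3149]
ee_rot: [0.174, 0.985, -0.0, 0.0]
force: [-1.9, 0.2, 3.2]
width: 0.0003
grip_force: 1.7
```

Call:
servo_tool(steps=[[-1,0,0,-0.001,0],[-1,0,0,-0.001,0],[-1,0,0,-0.001,0],[-1,0,0,-0.001,0],[-1,0,0,0,0],[-1,0,0,0,0],[-1,0,0,0,0]])

```text
t: 8.2
ee_pos: [0.6047, -0.0845, 0.3109]
ee_rot: [0.174, 0.985, -0.0, 0.0]
force: [-2.9, 0.5, 5.3]
width: 0.0004
grip_force: 2.7
```

Run:
```python
from h import *
b=cam["side"]["img"][185:335,220:420]
cv2.imwrite("pics/s4.png",cv2.resize(b,None,fx=4,fy=4,interpolation=cv2.INTER_CUBIC))
F=[];Z=[]
for _ in range(5):
    arm.read_camera("top");s=arm.read_state();F.append(s["force"]);Z.append(s["ee_pos"])
print(np.mean(F,0),np.mean(Z,0)-[0,0,.19],s["t"])
```

```text
[-2.45031127  0.85833477  4.90225388] [ 0.60465847 -0.08454651  0.12092951] 8.55
```

View pics/s4.png

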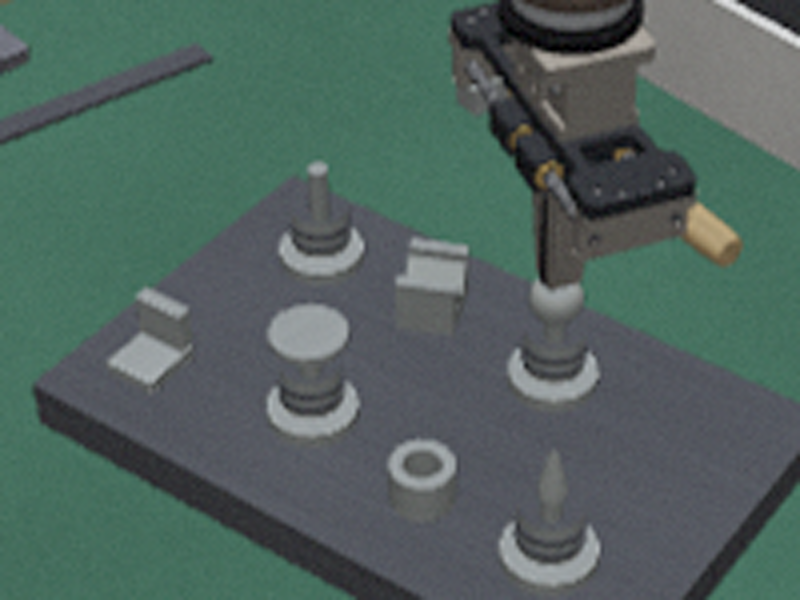

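The ball is down about 7 mm at about 5 N, and its base hasn't moved. Now I'll release straight up and clear.

Call:
servo_tool(steps=[[-1,0,0,0.002,0],[-1,0,0,0.002,0],[-1,0,0,0.003,0],[-1,0,0,0.005,0],[-1,0,0,0.01,0],[-1,0,0,0.02,0],[-1,0,0,0.03,0],[-1,0,0,0.03,0],[-1,0,0,0,0],[-1,0,0,0,0],[-1,0,0,0,0]])

```text
t: 9.65
ee_pos: [0.6043, -0.0845, 0.4111]
ee_rot: [0.175, 0.985, 0.0, -0.001]
force: [-0.5, -0.1, 0.2]
width: 0.0004
grip_force: 0.0
```

Run:
```python
from h import *
b=cam["side"]["img"][185:335,220:420]
a=cv2.imread("pics/side0.png")[185:335,220:420]
d=cv2.absdiff(a,b).max(2)
for n,(x0,x1,y0,y1) in dict(disc=(60,95,70,112),ball=(122,153,64,104),pin=(66,95,36,70),cone=(122,153,110,150),bush=(95,116,108,130),v=(97,119,58,84)).items():print(n,(d[y0:y1,x0:x1]>30).sum(),d[y0:y1,x0:x1].mean())
cv2.imwrite("pics/s5.png",cv2.resize(b,None,fx=4,fy=4,interpolation=cv2.INTER_CUBIC))
s=arm.read_state();print(s["ee_pos"],s["force"],s["t"])
```

```text
disc 0 3.483673469387755
ball 0 3.4983870967741937
pin 0 3.6156186612576064
cone 0 3.575
bush 0 3.482683982683983
v 0 3.4510489510489513
[ 0.60428499 -0.08447233  0.4108937 ] [ 0.32850863  1.1208108  -0.44804763] 9.75
```

View pics/s5.png

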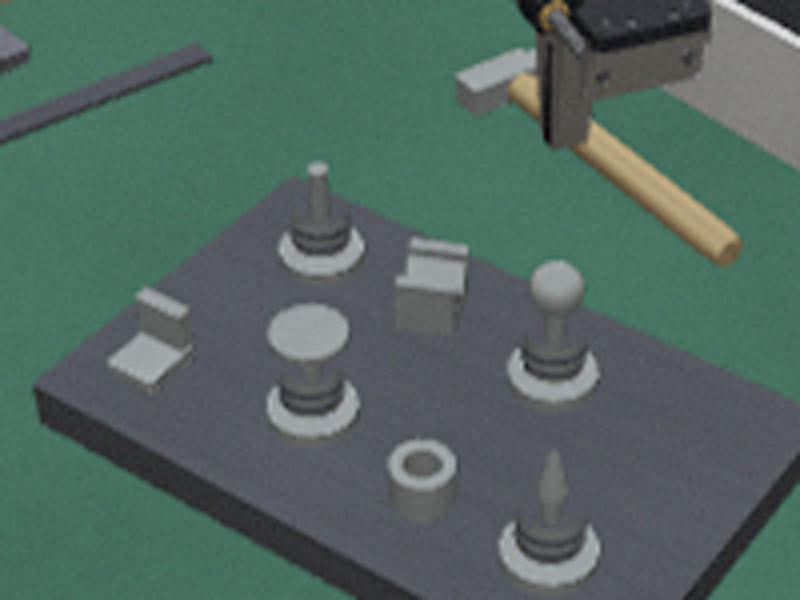

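The ball is back up at (556,287), and the four jacks, bush and V-block look the same as in the first picture. The arm is clear of everything.

```bash
python3 -c "
from rig import arm
print(arm.sign_off())"
```

```text
the job is handed in; nothing more can be done
None
```

I pressed the disc-headed plunger and then the ball-headed one about 7 mm down (about 5–5.5 N); both sprang back fully, no jack moved, and the job is handed in.

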